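# Serve the sweet: pick in the tube, dish turned and held level

## Task

Make the serving dish ready to hand over: take the slim pick (the one without a paddle) out of the wooden stand, stand it foot down in the narrow tube at the rim of the steel dish and let go of it. Then lift the dish straight up by its arched handle, turn it a quarter turn so that the tube points squarely to the right (the sink side, parallel to the worktop's front edge), keeping the dish level and the round sweet in its middle, and finish while still holding it, at rest, about a hand's breadth (10 to 15 cm) above the spot where it stood. Leave the stirrer and everything else on the worktop where it is.

Things in the scene. Friction and masses are not known exactly. Their poses are not given: they have to be found in the camera images.
- dish: loose round dished steel plate, 172 mm wide, rim 24 mm high, 0.28 to 0.46 kg, standing on a foot ring. Origin: centre of its underside; z up. Its arched handle stands in its own xz plane: two thin legs rise from the rim at +x and -x to a dark wooden grip bar above the middle. Its own +x points to the pick tube at the rim; at the start +x points away from the robot, towards the wall, give or take 26 degrees
- dish_grip (a point): middle of the grip bar, 125 mm above the dish's underside; the bar is 64 mm long along the dish's x, 14 mm wide along the dish's y and 14 mm tall, with flat sides: grip it across its width
- dish_well (a point): lowest point of the dish's inside, on its axis, 10 mm above its underside; from a small flat middle (12 mm radius) the inside slopes up to the rim at 12 to 18 degrees
- tube_floor (a point): inside floor of the pick tube, on the tube's axis: 106 mm from the dish's axis along its +x, 10 mm above its underside. The tube is upright, steel, inner diameter 20 mm, outer 26 mm
- tube_mouth (a point): centre of the tube's open top, 56 mm above its floor (66 mm above the dish's underside)
- sweet: loose hard round sweet, a plain light brown ball 32 mm across, about 30 g, lying in the middle of the dish, free to roll; its origin turns with it
- sweet_center (a point): centre of the round sweet
- stand: fixed light wood block, 50 mm along its x, 130 mm along its y, 45 mm tall, with three upright square holes 11 mm wide and 35 mm deep in a row along its y, 40 mm apart; origin at the middle of its underside; the pick stands in one end hole, the stirrer in the other (either way round)
- pick: wooden pick standing in the stand: straight square rod, 9x9 mm, flat sides along its own x and y, with a short neck and a 9 mm cap, no wider than the rod, on top; 130 mm long in all, 25 g. Origin at its lower end, z along the rod to the cap; it stands with its lower end 35 mm below the stand's top, its sides parallel to the stand's; the plain rod ends 118 mm above the lower end
- pick_foot (a point): lower end of the pick (its origin)
- sink_mid (a point): a fixed point over the middle of the sink, to the right of the dish; its axes are the world's (x ahead to the wall, y left)
- lime: bystander: a green lime, 60x48x48 mm, lying near the front left corner
- garlic: bystander: a garlic bulb, 60 mm, at the front, right of the dish
- salt_shaker: bystander: a salt shaker, 44 mm wide, 90 mm tall, near the front edge, left of the dish
- katori: bystander: an upturned small steel bowl, 84 mm wide, 45 mm tall, behind the dish
- tomato: bystander: a tomato, 68 mm, at the back left
- steel_glass: bystander: a steel drinking glass, 72 mm wide, 95 mm tall, behind the dish to the right
- stirrer: bystander: a wooden stirrer standing in the stand: the same 9 mm square rod as the pick but with a flat paddle (22x6 mm, 34 mm tall) on top, 147 mm long in all; not to be used; origin at its lower end

How it is judged:
On the way, in this order (a step that is already met when the one before it is completed fails the run):
1. the pick stands in the dish's tube, foot at the floor, let go, while the dish stands on the worktop (distance between pick_foot and tube_floor below 0.02 m and contact force between the fingers and pick below 0.1 N and height (world z) of dish below 0.01 m), for 0.2 s.
2. the dish is lifted clear by its handle, level, with the pick in it and the sweet in the middle (distance between pick_foot and tube_floor below 0.02 m and height (world z) of dish above 0.05 m and contact force between the fingers and dish above 1 N and horizontal distance between sweet_center and dish_well below 0.035 m), for 0.2 s.
At the end, for the whole second after the job is handed in: dish held at rest by the fingers, underside over 80 mm up, origin within 220 mm of its start, level to 0.1 rad, tube pointing right (-y) within 0.18 rad, sweet within 22 mm of the dish axis, pick foot within 20 mm of the tube floor centre (height (world z) of dish above 0.08 m and distance of dish from where it was at the start of the episode below 0.22 m and angle between dish's own z axis and vertical below 0.1 rad and angle between the x axis of dish and the y axis of sink_mid, either way round below 0.18 rad and x of sink_mid in the frame of dish above 0.1 m and horizontal distance between sweet_center and dish_well below 0.022 m and distance between pick_foot and tube_floor below 0.02 m and contact force between the fingers and dish above 1 N and linear speed of dish below 0.02 m/s and angular speed of dish below 0.15 rad/s); the arm keeps its last pose, push and grip.
It fails at once if the dish is tipped by more than 0.2 rad (angle between dish's own z axis and vertical above 0.2 rad).
It fails at once if the sweet rolls more than 40 mm from the middle of the dish (not (horizontal distance between sweet_center and dish_well below 0.04 m)).
It fails at once if a bystander is moved (20 mm; 30 mm for the lime and the tomato) (distance of any of lime, tomato from where it was at the start of the episode above 0.03 m or distance of any of garlic, salt_shaker, katori, steel_glass, stirrer from where it was at the start of the episode above 0.02 m).
It also fails if it takes over 64 s, if anything falls off the work surface, if the arm or the gripper's body presses on something with over 40 N, if the wrist force passes 120 N, or if a joint passes its speed limit or range.

## Robot

A 6-joint arm with a two-finger parallel gripper is mounted at the origin on a cart in front of the work surface, level with it; the furniture and walls round the work are solid. World frame = base frame: x ahead of the robot, y to its left, z up, the work surface at z = 0. Lengths are in m, angles in rad, forces in N, time in s.
With the tool pointing down it reaches from about 0.25 to 0.725 m from the base axis. Payload 4 kg.
Tool frame: the origin (TCP) lies at the very end of the fingers, on their centre line; the grasp point (between the pads) lies 19 mm behind it; z points along the fingers, y is the line along which they close (so a half turn about z gives the same grasp; the last joint's range is limited). The gripper opens to 85 mm and grips with 20 to 120 N. Pads are 22 mm wide; open, the fingers measure 114 mm over their backs; the gripper's body (76 mm by 85 mm) begins 54 mm behind the grasp point. The pads swing forward as they close: fully open they stand 13 mm farther back than shut.
Start: joints at [-1.224, 0.241, 0.005, 1.335, 0, 1.571], TCP at [0.17, -0.47, 0.231] pointing down, gripper open.
Joint ranges: [-2.72, 2.72], [-1.05, 1.87], [-1.09, 1.28], [-1.99, 2.15], [-1.42, 1.44], [-3.14, 3.14]. Speed limits (rad/s): [2.79, 2.79, 3.14, 3.14, 3.14, 3.14].

## Interface

Orientations are given as a unit quaternion [x, y, z, w].
In Python, from workcell import bot, vision, workorder, boxes_of gives the robot as it stands.
- The arm moves only by the tool send_rows, never from a script. Its argument "motion" is text: rows parted by semicolons, each of 5 numbers parted by spaces: the closure, from -1 (fully open) to 1 (shut), so that 0 is half open, then the shift along the tool's x, y, z in cm, then the turn about the tool's z in rad. In form: claw x y z twist; .... A call has 1 to 5 rows; each row is the pose to reach, as a shift and turn from the pose commanded when the call began, along the tool's axes at that moment; what a row does not reach only later rows make up. A row lasts 1/10 s, in which the tool goes at most 50 mm and 8.59 degrees, less where a joint would pass 70% of its speed; a pose out of reach is approached as far as the arm can. A call with a gripper value outside its range is refused whole. The fingers move at their own pace and stop on an object; the grip force is fixed at half the most. Time passes only in rows, so rows that repeat a pose let the fingers close. It gives the time, the measured TCP pose, the force, the opening and the grip force at its end, in the units of the state.
- bot.get_obs(): the state, without advancing time (a new reading comes with each control period).
- vision.camera(name): name is "scene" or "top"; returns the picture (400x640x3 uint8, red, green, blue); there is no depth.
- vision.camera_model(name): a dict with "fov_y" (degrees; the focal length in pixels is half the picture's height over the tangent of half this angle, whatever the lens; pixels are square), "cx", "cy" (the principal point, pixels), "k1" (the pictures are not rectified: a ray, as slopes to the right and down, at radius r is drawn at 1 + k1 r^2 times it, then the intrinsics apply), "world_from_camera" (4x4, takes a point from camera to world coordinates). Camera axes: x right, y down, z forward; pixel columns grow to the right and rows downward; lengths in m; the calibration is good to about 2 mm. A picture is of the moment at which its call begins. camera_model takes no time and is no camera call.
- workorder.job_done(): hands the job in; it is judged then, once.
Trained networks look in the newest picture that a camera, given by its name, has taken for a name from the list of things; names that differ only in an ending like _2 or _b are one class to them, and where a whole thing is asked for, a point or a joint stands for the part that bears it (a point fixed in the world has none). Each returns a list of dicts, best first, with "conf" (0 to 1); they miss things now and then, are a little off and sometimes report something else, mostly with a low value. They report only what shows in the picture. A call takes as long as a camera call.
- boxes_of(camera, target): "rect" ([centre column, centre row, width, height] in pixels, round what is visible of it).
The state is a dict: "clock": time; "joint_pos": joint angles; "joint_vel": joint speeds; "tau": joint torques, N m; "eef_pos": TCP position; "tool_rot": TCP orientation; "ft_force": force on the tool from outside, world axes, zero at the start; "ft_torque": the same for the moment, N m; "grip_width": finger opening in m; "grasp_force": force on a finger pad.
Only numpy, scipy, OpenCV 4.12 (cv2) and the standard library are available. Lean on these libraries where they do the work, as an engineer would, in place of code of your own. Each camera call takes 0.05 s, during which the arm holds its last target. There are 200 camera calls.

## Working session

There is one attempt and no reset: what is moved stays moved. The work goes in short steps, Python scripts to look and compute and a tool call to move; the robot and the scene stay as the last step left them, time stands still between calls to the robot, and variables do not carry over. Pictures are saved under pics/ and viewed, at most 10 in all, crops included, and the job is handed in when it is done.

Besides the shell and the picture viewer there is one more tool, called after "Emit:" as name(argument=value, ...) on one line, values as JSON. send_rows: Moves the arm, as the interface text tells. Its arguments: {"type":"object","properties":{"motion":{"type":"string"}},"required":["motion"]}

```bash
mkdir -p pics
cat > h.py <<'E'
import numpy as np, cv2
from workcell import bot, vision, workorder, boxes_of
def K(n):
    m=vision.camera_model(n); f=200/np.tan(np.radians(m["fov_y"])/2)
    return f,m["cx"],m["cy"],m["k1"],np.array(m["world_from_camera"])
def ray(n,u,v):
    f,cx,cy,k1,T=K(n); p=np.array([(u-cx)/f,(v-cy)/f]); q=p.copy()
    for _ in range(30): q=p/(1+k1*(q@q))
    return T[:3,3],T[:3,:3]@np.array([q[0],q[1],1])
def at(n,u,v,z):
    o,d=ray(n,u,v); return o+d*(z-o[2])/d[2]
def px(n,P):
    f,cx,cy,k1,T=K(n); c=T[:3,:3].T@(np.array(P)-T[:3,3]); s=c[:2]/c[2]; s=s*(1+k1*(s@s))
    return np.array([f*s[0]+cx,f*s[1]+cy])
E
python3 - <<'E'
from h import *
for n in("scene","top"):
    im=vision.camera(n); cv2.imwrite(f"pics/{n}0.png",im[...,::-1]); print(n,vision.camera_model(n))
    for t in("dish","dish_grip","tube_mouth","sweet","stand","pick","stirrer"):
        try: print(t,[(np.round(b["rect"],1).tolist(),round(b["conf"],2)) for b in boxes_of(n,t)[:3]])
        except Exception as e: print(t,e)
print(bot.get_obs())
E
```

```text
scene {'fov_y': 50.06093856796338, 'cx': 321.571709875287, 'cy': 206.58483047962142, 'k1': 0.038944617532161635, 'world_from_camera': array([[-0.87812695, -0.25825684,  0.40273623,  0.06545731],
       [-0.47842575,  0.47161155, -0.74073703,  0.90493804],
       [ 0.00136535, -0.84314053, -0.53769153,  0.77081799],
       [ 0.        ,  0.        ,  0.        ,  1.        ]])}
dish [([357.3, 221.4, 60.8, 49.5], 0.65)]
dish_grip [([357.2, 220.0, 58.2, 50.0], 0.71)]
tube_mouth [([283.3, 251.0, 8.4, 31.8], 0.58), ([357.9, 220.9, 56.8, 58.1], 0.57), ([358.3, 231.4, 9.4, 9.9], 0.35)]
sweet [([356.8, 231.4, 13.3, 12.1], 0.47)]
stand [([275.4, 282.5, 44.1, 45.3], 0.91), ([359.1, 223.8, 61.0, 50.5], 0.61)]
pick []
stirrer [([266.9, 265.9, 10.8, 32.3], 0.49)]
top {'fov_y': 45.620118701480266, 'cx': 324.8673404928002, 'cy': 201.96233378459192, 'k1': -0.02427878485236372, 'world_from_camera': array([[ 0.02430565, -0.98594556,  0.16528943,  0.33523588],
       [-0.99962896, -0.02600279, -0.0081112 , -0.03429299],
       [ 0.01229519, -0.16503095, -0.98621175,  1.5084332 ],
       [ 0.        ,  
[... 310 characters left out ...]
.44)]
{'clock': 0.8, 'joint_pos': array([-1.22399704e+00,  2.40551171e-01,  5.03476330e-03,  1.33521170e+00,
        1.26561224e-05,  1.57079395e+00]), 'joint_vel': array([-0.00073346, -0.00099596,  0.00058011,  0.00116642,  0.00016844,
        0.00074367]), 'tau': array([-3.34994411e-04, -3.72152889e+01,  2.52678144e+01,  9.69393404e-04,
       -1.87670935e-05,  3.13330737e-06]), 'eef_pos': array([ 0.16995245, -0.47024286,  0.23134417]), 'tool_rot': array([9.85003707e-01, 1.72533172e-01, 1.21182201e-05, 3.25068595e-05]), 'ft_force': array([-0.30099531,  0.25501386, -0.16487351]), 'ft_torque': array([0.01387468, 0.00767538, 0.01221771]), 'grasp_force': 0.0, 'grip_width': 0.08575374980014386}
```

Run:
```python
import cv2
a=cv2.imread("pics/top0.png")[160:290,195:395]; b=cv2.imread("pics/scene0.png")[180:310,235:435]
import numpy as np
r=lambda a:cv2.resize(a,None,fx=4,fy=4,interpolation=cv2.INTER_CUBIC)
cv2.imwrite("pics/t1.png",r(a)); cv2.imwrite("pics/s1.png",r(b))
```

```text
(no output)
```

View pics/t1.png

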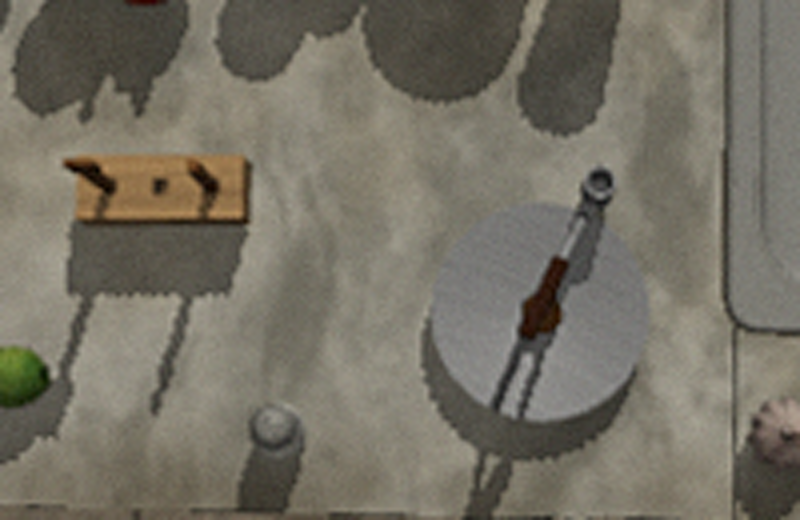

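View pics/s1.png

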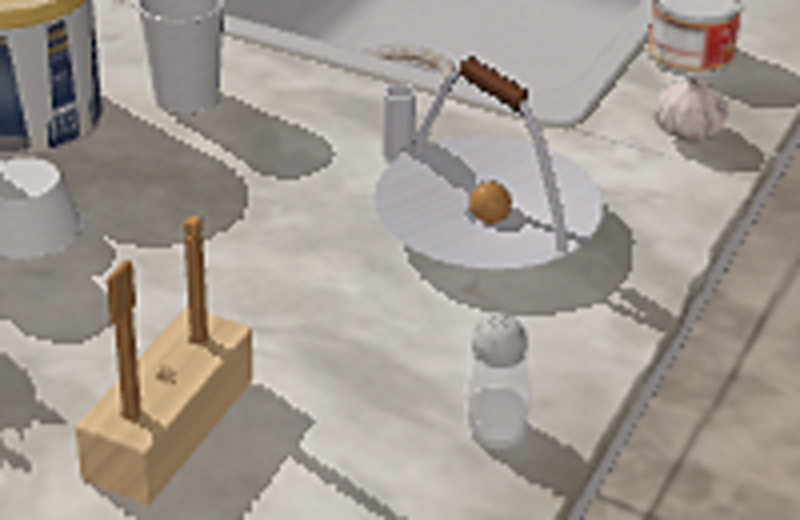

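View pics/scene0.png

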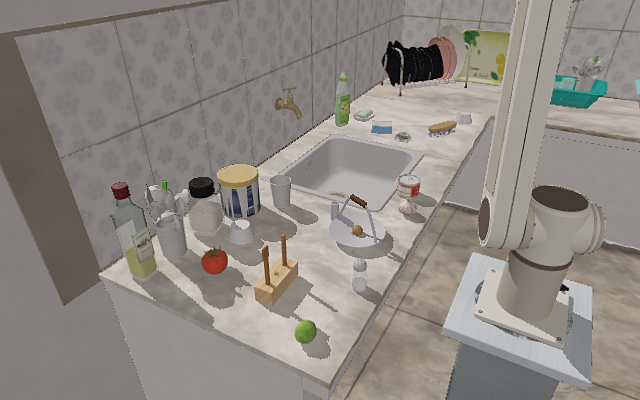

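Run:
```python
from h import *
T=lambda u,v,z:at("top",195+(u-1.5)/4,160+(v-1.5)/4,z)
S=lambda u,v,z:at("scene",235+(u-1.5)/4,180+(v-1.5)/4,z)
p=lambda s,a:print(s,np.round(a,4))
c=[T(*q,.045) for q in((75,155),(248,155),(250,214),(77,218))]
for q in c:p("stand",q)
p("mid",np.mean(c,0)); p("hole mid",T(160,187,.045)); p("pick base top",T(212,190,.045)); p("pick base scene",S(199,340,.045)); p("pick top scene",S(194,220,.140)); p("pick top T",T(194,163,.14))
for q in [(81,433),(190,312),(253,350),(148,466)]: p("stand S",S(*q,.045))
p("hole mid S",S(167,375,.045))
p("dish c",T(540,312,.024)); p("tube T",T(599,181,.066)); p("tube S",S(400,91,.066))
p("sweet S",S(490,202,.026)); p("bar ends S",S(468,65,.125));p("bar end",S(520,101,.125))
p("bar T",T(558,262,.125));p("bar T",T(533,336,.125))
p("dish c S",S(489,200,.024))
```

```text
stand [0.5827 0.3016 0.045 ]
stand [0.5862 0.1668 0.045 ]
stand [0.5398 0.163  0.045 ]
stand [0.5332 0.297  0.045 ]
mid [0.5605 0.2321 0.045 ]
hole mid [0.5592 0.234  0.045 ]
pick base top [0.5579 0.1935 0.045 ]
pick base scene [0.5597 0.1976 0.045 ]
pick top scene [0.5597 0.1954 0.14  ]
pick top T [0.563  0.1928 0.14  ]
stand S [0.5756 0.3044 0.045 ]
stand S [0.5804 0.1764 0.045 ]
stand S [0.5238 0.1892 0.045 ]
stand S [0.5241 0.3083 0.045 ]
hole mid S [0.5591 0.2358 0.045 ]
dish c [ 0.4714 -0.0641  0.024 ]
tube T [ 0.5695 -0.1063  0.066 ]
tube S [ 0.5694 -0.1069  0.066 ]
sweet S [ 0.4681 -0.0575  0.026 ]
bar ends S [ 0.5001 -0.0779  0.125 ]
bar end [ 0.4469 -0.051   0.125 ]
bar T [ 0.4991 -0.0744  0.125 ]
bar T [ 0.4445 -0.0574  0.125 ]
dish c S [ 0.4709 -0.0621  0.024 ]
```

Emit:
send_rows(motion="0 3.7 -3.1 0 -0.14; 0 7.4 -6.2 0 -0.28; 0 11.1 -9.3 0 -0.42; 0 14.8 -12.4 0 -0.56; 0 18.5 -15.5 0 -0.7")

```text
clock: 1.3
eef_pos: [0.2918, -0.26, 0.2315]
tool_rot: [0.865, 0.502, 0.0, 0.0]
ft_force: [1.0, -0.9, -0.9]
grip_width: 0.0426
grasp_force: 0.0
```

```bash
cat >> h.py <<'E'
from scipy.spatial.transform import Rotation as R
def go(P,ya=None):
    "shift in cm along tool axes to world P, twist to bring tool y to world angle ya"
    o=bot.get_obs(); M=R.from_quat(o["tool_rot"]).as_matrix()
    a=np.arctan2(M[1,1],M[0,1]); d=100*M.T@(np.array(P)-o["eef_pos"])
    print("t",o["clock"],"eef",o["eef_pos"].round(4),"yang",round(a,3),"shift",d.round(2),"twist",None if ya is None else round(a-ya,3),"w",round(o["grip_width"],4),"gf",round(o["grasp_force"],1),"F",o["ft_force"].round(1))
E
python3 - <<'E'
from h import *
go((.56,.195,.2),0.0)
S=lambda u,v,z:at("scene",235+(u-1.5)/4,180+(v-1.5)/4,z)
print("glass",S(186,100,0),S(180,0,.095))
E
```

```text
t 1.3 eef [ 0.2918 -0.26    0.2315] yang -0.519 shift [52.81  0.71  3.15] twist -0.519 w 0.0426 gf 0.0 F [ 1.  -0.9 -0.9]
glass [ 0.76821064 -0.10228965  0.        ] [ 0.76937585 -0.10377626  0.095     ]
```

Emit:
send_rows(motion="0 4.5 0 0 -0.11; 0 9 0 0 -0.22; 0 13.5 0 0 -0.33; 0 18 0 0 -0.44; 0 22.5 0.3 0 -0.52")

```text
clock: 1.8
eef_pos: [0.4069, -0.0665, 0.2317]
tool_rot: [0.707, 0.707, 0.0, 0.0]
ft_force: [0.7, -0.3, 0.0]
grip_width: 0.043
grasp_force: 0.0
```

Run:
```python
from h import *
go((.56,.195,.2),0.0)
```

```text
t 1.8 eef [ 0.4069 -0.0665  0.2317] yang 0.0 shift [26.15 15.31  3.17] twist 0.0 w 0.043 gf 0.0 F [ 0.7 -0.3  0. ]
```

Emit:
send_rows(motion="0 4 2.4 0 0; 0 8 4.8 0 0; 0 12 7.2 0 0; 0 16 9.6 0 0; 0 20 12 0 0")

```text
clock: 2.3
eef_pos: [0.528, 0.1332, 0.2314]
tool_rot: [0.708, 0.706, 0.0, 0.0]
ft_force: [1.6, -0.3, 0.4]
grip_width: 0.043
grasp_force: 0.0
```

Emit:
send_rows(motion="0 3 1.6 0 0; 0 5 2.7 0.5 0; 0 6 3.2 1 0; 0 6 3.2 2 0; 0 6 3.2 3 0")

```text
clock: 2.8
eef_pos: [0.5589, 0.1902, 0.2004]
tool_rot: [0.709, 0.706, -0.001, -0.0]
ft_force: [-0.2, 0.3, 0.1]
grip_width: 0.0427
grasp_force: 0.0
```

Run:
```python
from h import *
go((.56,.195,.096),0.0)
for n in("scene","top"):
    im=vision.camera(n); p=px(n,bot.get_obs()["eef_pos"]); print(n,p,px(n,(.56,.195,.14)))
    u,v=p.round().astype(int); c=im[max(v-60,0):v+60,max(u-50,0):u+50,::-1]
    cv2.imwrite(f"pics/{n}2.png",cv2.resize(c,(400,480),interpolation=cv2.INTER_CUBIC))
cv2.imwrite("pics/two2.png",np.hstack([cv2.imread("pics/scene2.png"),cv2.imread("pics/top2.png")]))
```

```text
t 2.8 eef [0.5589 0.1902 0.2004] yang -0.005 shift [ 0.48  0.12 10.43] twist -0.005 w 0.0427 gf 0.0 F [-0.2  0.3  0.1]
scene [283.98787555 214.08175647] [283.12689273 234.50212769]
top [240.91450543 198.68771273] [242.31823302 201.36746274]
```

View pics/two2.png

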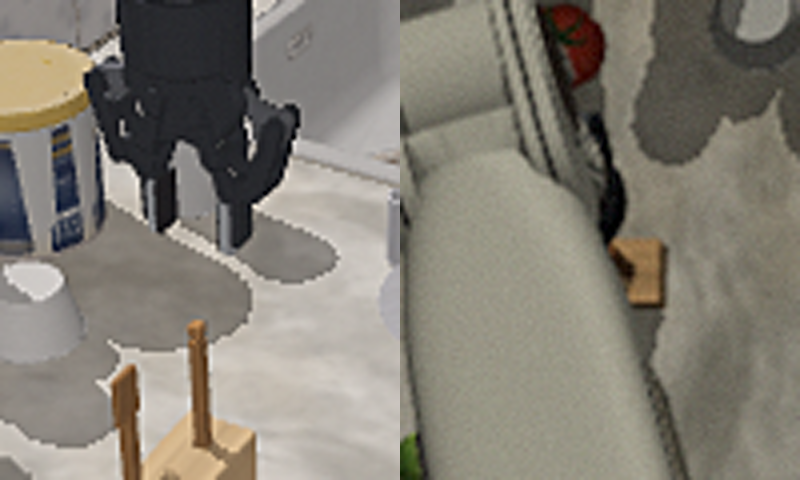

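Emit:
send_rows(motion="0 0.4 0.1 1 0; 0 0.4 0.1 3.5 0; 0 0.4 0.1 6.5 0; 0 0.4 0.1 9 0; 0 0.4 0.1 10.6 0")

```text
clock: 3.4
eef_pos: [0.5593, 0.1942, 0.0932]
tool_rot: [0.709, 0.705, -0.001, -0.001]
ft_force: [-0.3, -0.4, 0.2]
grip_width: 0.043
grasp_force: 0.0
```

Emit:
send_rows(motion="0 0 0 0 0; 0.9 0 0 0 0; 0.9 0 0 0 0; 0.9 0 0 0 0; 0.9 0 0 0 0")

```text
clock: 3.9
eef_pos: [0.5616, 0.1953, 0.097]
tool_rot: [0.709, 0.706, 0.001, 0.001]
ft_force: [-0.4, 0.2, 3.8]
grip_width: 0.0077
grasp_force: 58.6
```

Emit:
send_rows(motion="1 0 0 0 0; 1 0 0 0 0; 1 0 0 0 0")

```text
clock: 4.2
eef_pos: [0.5616, 0.1954, 0.0969]
tool_rot: [0.709, 0.706, 0.001, 0.001]
ft_force: [-0.1, -0.1, 6.1]
grip_width: 0.008
grasp_force: 58.9
```

Run:
```python
from h import *
go((.56,.195,.2),0.0)
im=vision.camera("scene"); cv2.imwrite("pics/s3.png",cv2.resize(im[190:320,220:350,::-1],(520,520),interpolation=cv2.INTER_CUBIC))
```

```text
t 4.2 eef [0.5616 0.1954 0.0969] yang -0.004 shift [ -0.03  -0.13 -10.31] twist -0.004 w 0.008 gf 58.9 F [-0.1 -0.1  6.1]
```

View pics/s3.png

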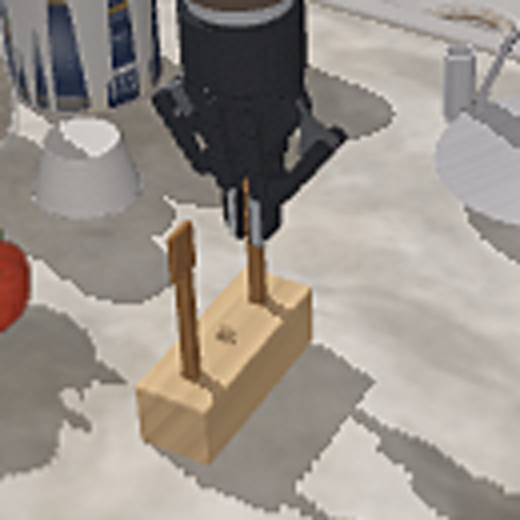

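Emit:
send_rows(motion="1 0 0 -1 0; 1 0 0 -2.5 0; 1 0 0 -4.5 0; 1 0 0 -7 0; 1 0 0 -9.5 0")

```text
clock: 4.75
eef_pos: [0.5599, 0.1951, 0.1912]
tool_rot: [0.708, 0.706, -0.001, -0.0]
ft_force: [0.8, 0.3, -0.8]
grip_width: 0.0082
grasp_force: 58.6
```

Emit:
send_rows(motion="1 -2 0 0 0; 1 -6 0 0 0; 1 -10 0.3 0 0; 1 -14 0.6 0 0; 1 -17 0.8 0 0")

```text
clock: 5.25
eef_pos: [0.5675, 0.023, 0.1907]
tool_rot: [0.709, 0.705, -0.0, -0.0]
ft_force: [-0.4, -0.1, -1.0]
grip_width: 0.008
grasp_force: 58.7
```

Emit:
send_rows(motion="1 -4 0.2 0 0; 1 -8 0.2 0 0; 1 -11 0.2 0 0; 1 -13 0.2 0 0; 1 -13.1 0.2 0 0")

```text
clock: 5.75
eef_pos: [0.5689, -0.1085, 0.1904]
tool_rot: [0.71, 0.704, -0.0, -0.0]
ft_force: [-0.1, -0.0, -0.3]
grip_width: 0.008
grasp_force: 58.7
```

Emit:
send_rows(motion="1 0 0 0 0; 1 0 0 0 0")

```text
clock: 5.95
eef_pos: [0.5692, -0.105, 0.1904]
tool_rot: [0.708, 0.706, 0.0, -0.0]
ft_force: [1.1, -0.2, -1.1]
grip_width: 0.0077
grasp_force: 58.7
```

Run:
```python
from h import *
go((.5695,-.1065,.102),0.0)
e=bot.get_obs()["eef_pos"]; o=[]
for n in("scene","top"):
    im=vision.camera(n); print(n,px(n,e),"foot",px(n,e-[0,0,.087]),"mouth",px(n,(.5695,-.1065,.066)))
    u,v=px(n,(.5695,-.1065,.08)).round().astype(int)
    o.append(cv2.resize(im[v-50:v+50,u-40:u+40,::-1],(400,500),interpolation=cv2.INTER_CUBIC)); print(u-40,v-50)
cv2.imwrite("pics/two4.png",np.hstack(o))
```

```text
t 5.95 eef [ 0.5692 -0.105   0.1904] yang -0.003 shift [-0.16  0.03  8.84] twist -0.003 w 0.0077 gf 58.7 F [ 1.1 -0.2 -1.1]
scene [335.1525939  166.90120285] foot [334.62488047 192.31744259] mouth [334.54587276 202.42839796]
295 149
top [346.22440158 197.94604748] foot [344.58162416 202.97927335] mouth [344.43008418 204.87435235]
305 154
```

View pics/two4.png

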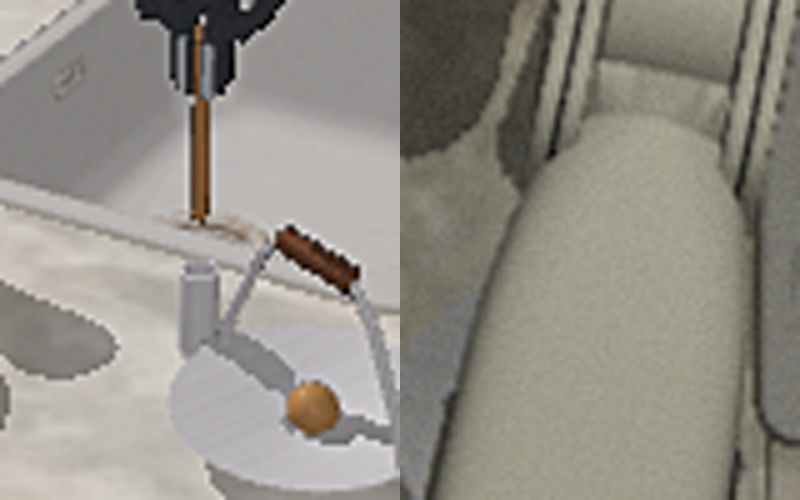

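Emit:
send_rows(motion="1 -0.15 0 0.5 0; 1 -0.15 0 1.5 0; 1 -0.15 0 2.5 0; 1 -0.15 0 3.5 0; 1 -0.15 0 4.5 0")

```text
clock: 6.55
eef_pos: [0.5688, -0.1073, 0.1439]
tool_rot: [0.708, 0.706, -0.0, -0.001]
ft_force: [-0.2, -0.4, -1.0]
grip_width: 0.008
grasp_force: 58.7
```

Emit:
send_rows(motion="1 0 0 0.8 0; 1 0 0 1.7 0; 1 0 0 2.6 0; 1 0 0 3.5 0; 1 0 0 3.9 0")

```text
clock: 7.05
eef_pos: [0.5687, -0.1074, 0.1051]
tool_rot: [0.709, 0.706, -0.0, -0.001]
ft_force: [-0.3, -0.4, -0.4]
grip_width: 0.0082
grasp_force: 58.7
```

Run:
```python
from h import *
go((.5695,-.1065,.102),0.0)
n="scene";im=vision.camera(n)
cv2.imwrite("pics/s5.png",cv2.resize(im[149:259,295:405,::-1],(550,550),interpolation=cv2.INTER_CUBIC))
```

```text
t 7.05 eef [ 0.5687 -0.1074  0.1051] yang -0.004 shift [0.09 0.08 0.31] twist -0.004 w 0.0082 gf 58.7 F [-0.3 -0.4 -0.4]
```

View pics/s5.png

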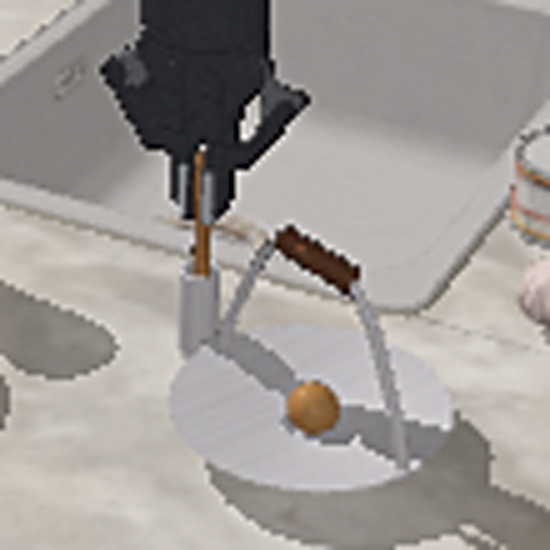

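Emit:
send_rows(motion="1 0 0 0.4 0; 1 0 0 0.6 0; 0.6 0 0 0.6 0; 0.3 0 0 0.6 0; 0.3 0 0 0.6 0")

```text
clock: 7.6
eef_pos: [0.5696, -0.1075, 0.1007]
tool_rot: [0.709, 0.706, 0.0, 0.0]
ft_force: [-0.3, -0.5, -0.6]
grip_width: 0.03
grasp_force: 0.0
```

Emit:
send_rows(motion="0.3 0 0 0 0; 0.3 0 0 0 0; 0.3 0 0 0 0; 0.3 0 0 -1 0; 0.3 0 0 -3 0")

```text
clock: 8.1
eef_pos: [0.568, -0.1072, 0.1295]
tool_rot: [0.708, 0.706, -0.001, -0.002]
ft_force: [0.3, 0.0, -0.1]
grip_width: 0.0298
grasp_force: 0.0
```

Emit:
send_rows(motion="0.3 0 0 -2 0; 0.3 0 0 -4 0; 0.3 0 0 -6 0; 0.3 0 0 -8 0; 0.3 0 0 -9 0")

```text
clock: 8.6
eef_pos: [0.5703, -0.1076, 0.2232]
tool_rot: [0.709, 0.706, 0.001, 0.002]
ft_force: [-0.2, 0.1, 0.2]
grip_width: 0.0298
grasp_force: 0.0
```

Run:
```python
from h import *
go((.4725,-.0643,.106),1.159)
n="scene";im=vision.camera(n)
cv2.imwrite("pics/s6.png",cv2.resize(im[149:259,295:405,::-1],(550,550),interpolation=cv2.INTER_CUBIC))
```

```text
t 8.6 eef [ 0.5703 -0.1076  0.2232] yang -0.004 shift [ 4.3  -9.84 11.68] twist -1.163 w 0.0298 gf 0.0 F [-0.2  0.1  0.2]
```

View pics/s6.png

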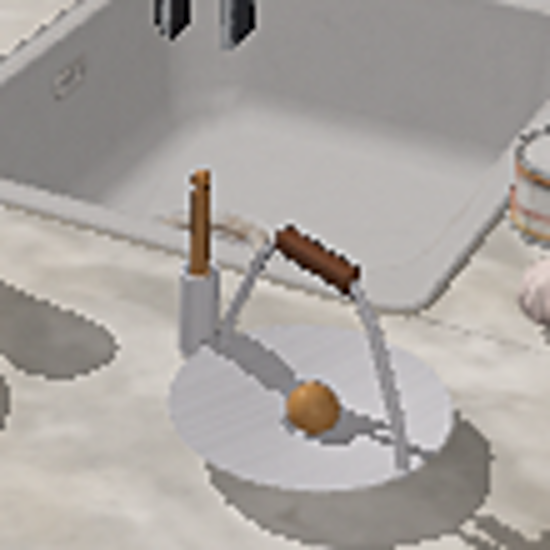

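Emit:
send_rows(motion="0 0.8 -1.9 0 -0.14; 0 1.7 -3.9 0 -0.28; 0 2.6 -5.9 0 -0.42; 0 3.4 -7.9 0 -0.56; 0 4.3 -9.8 0 -0.7")

```text
clock: 9.15
eef_pos: [0.4701, -0.0637, 0.2196]
tool_rot: [0.421, 0.907, -0.0, -0.001]
ft_force: [-0.6, 0.1, 0.3]
grip_width: 0.0427
grasp_force: 0.0
```

Emit:
send_rows(motion="0 0 0 0 -0.14; 0 0 0 0 -0.28; 0 0 0 0 -0.41; 0 0 0 0 -0.463; 0 0 0 0 -0.463")

```text
clock: 9.65
eef_pos: [0.471, -0.0639, 0.2198]
tool_rot: [0.205, 0.979, -0.0, -0.001]
ft_force: [-0.1, -0.1, -0.3]
grip_width: 0.0422
grasp_force: 0.0
```

Run:
```python
from h import *
go((.4725,-.0643,.106),1.159)
```

```text
t 9.65 eef [ 0.471  -0.0639  0.2198] yang 1.159 shift [-0.16  0.03 11.38] twist -0.0 w 0.0422 gf 0.0 F [-0.1 -0.1 -0.3]
```

Emit:
send_rows(motion="0 -0.15 0 2 0; 0 -0.15 0 5 0; 0 -0.15 0 8 0; 0 -0.15 0 10.4 0; 0 -0.15 0 11.3 0")

```text
clock: 10.15
eef_pos: [0.4706, -0.0643, 0.1046]
tool_rot: [0.205, 0.979, -0.0, -0.003]
ft_force: [0.1, -0.6, -0.3]
grip_width: 0.0429
grasp_force: 0.0
```

Run:
```python
from h import *
go((.4725,-.0643,.106),1.159)
n="scene";im=vision.camera(n)
cv2.imwrite("pics/s7.png",cv2.resize(im[149:259,295:405,::-1],(550,550),interpolation=cv2.INTER_CUBIC))
```

```text
t 10.15 eef [ 0.4706 -0.0643  0.1046] yang 1.158 shift [-0.17  0.08 -0.14] twist -0.001 w 0.0429 gf 0.0 F [ 0.1 -0.6 -0.3]
```

View pics/s7.png

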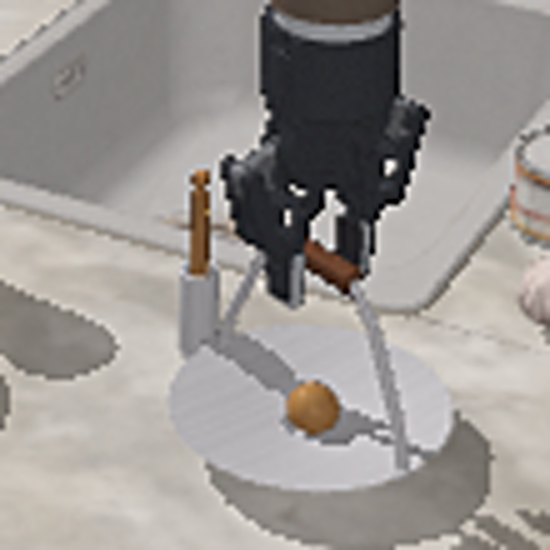

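Emit:
send_rows(motion="0.4 0 0 0 0; 0.5 0 0 0 0; 0.55 0 0 0 0; 0.6 0 0 0 0; 0.65 0 0 0 0")

```text
clock: 10.7
eef_pos: [0.4733, -0.0647, 0.108]
tool_rot: [0.205, 0.979, 0.0, 0.001]
ft_force: [0.5, 0.7, 0.3]
grip_width: 0.015
grasp_force: 0.0
```

Emit:
send_rows(motion="0.75 0 0 0 0; 1 0 0 0 0; 1 0 0 0 0; 1 0 0 0 0; 1 0 0 0 0")

```text
clock: 11.2
eef_pos: [0.4734, -0.0646, 0.1081]
tool_rot: [0.205, 0.979, 0.0, 0.001]
ft_force: [-0.1, 0.4, 5.8]
grip_width: 0.013
grasp_force: 59.2
```

Emit:
send_rows(motion="1 0 0 -0.1 0; 1 0 0 -0.3 0; 1 0 0 -0.6 0; 1 0 0 -1 0; 1 0 0 -1.5 0")

```text
clock: 11.7
eef_pos: [0.4723, -0.0646, 0.1222]
tool_rot: [0.204, 0.979, -0.0, -0.001]
ft_force: [-0.4, -0.5, -3.5]
grip_width: 0.0129
grasp_force: 58.4
```

Run:
```python
from h import *
go((.4725,-.0643,.22),1.159)
n="scene";im=vision.camera(n)
cv2.imwrite("pics/s8.png",cv2.resize(im[149:259,295:405,::-1],(550,550),interpolation=cv2.INTER_CUBIC))
```

```text
t 11.7 eef [ 0.4723 -0.0646  0.1222] yang 1.159 shift [ 0.01  0.03 -9.78] twist -0.0 w 0.0129 gf 58.4 F [-0.4 -0.5 -3.5]
```

View pics/s8.png

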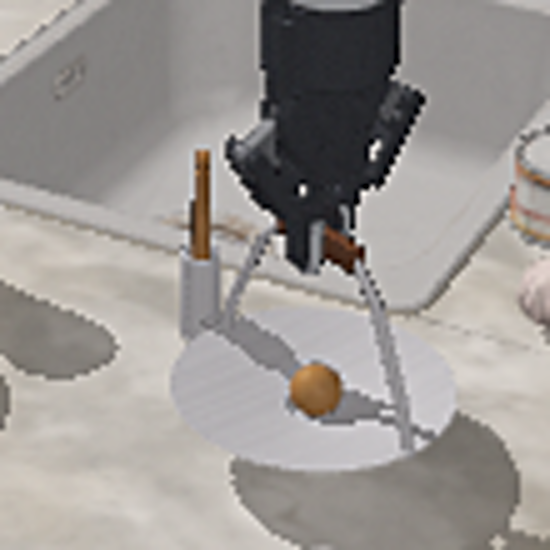

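Emit:
send_rows(motion="1 0 0 -0.6 0; 1 0 0 -1.3 0; 1 0 0 -2.1 0; 1 0 0 -3 0; 1 0 0 -3.9 0")

```text
clock: 12.25
eef_pos: [0.473, -0.0647, 0.1623]
tool_rot: [0.204, 0.979, 0.0, 0.0]
ft_force: [-0.5, -0.6, -4.3]
grip_width: 0.0126
grasp_force: 58.5
```

Emit:
send_rows(motion="1 0 0 -0.9 0; 1 0 0 -1.8 0; 1 0 0 -2.6 0; 1 0 0 -3.3 0; 1 0 0 -3.9 0")

```text
clock: 12.75
eef_pos: [0.4729, -0.0646, 0.201]
tool_rot: [0.204, 0.979, 0.0, 0.0]
ft_force: [0.0, 0.2, -3.3]
grip_width: 0.0127
grasp_force: 58.5
```

Emit:
send_rows(motion="1 0 0 -0.5 0; 1 0 0 -1 0; 1 0 0 -1.4 0; 1 0 0 -1.7 0; 1 0 0 -1.9 0")

```text
clock: 13.25
eef_pos: [0.4728, -0.0646, 0.2195]
tool_rot: [0.204, 0.979, 0.0, 0.0]
ft_force: [0.3, -0.7, -3.9]
grip_width: 0.0127
grasp_force: 58.5
```

Emit:
send_rows(motion="1 0 0 -0.1 0; 1 0 0 -0.1 0; 1 0 0 -0.1 0; 1 0 0 -0.1 0; 1 0 0 -0.1 0")

```text
clock: 13.75
eef_pos: [0.4727, -0.0646, 0.2202]
tool_rot: [0.204, 0.979, 0.0, -0.0]
ft_force: [0.1, 0.2, -3.9]
grip_width: 0.0127
grasp_force: 58.5
```

```bash
cat > chk.py <<'E'
from h import *
go((.4725,-.0643,.22),0)
e=bot.get_obs()["eef_pos"]; zb=e[2]-.108   # dish underside
im=vision.camera("scene"); print("expect sweet",px("scene",[e[0],e[1],zb+.026]))
hsv=cv2.cvtColor(im,cv2.COLOR_RGB2HSV); m=cv2.inRange(hsv,(8,100,90),(24,255,255)); u,v=px("scene",[e[0],e[1],zb+.026]).astype(int)
k=np.zeros_like(m);k[v-15:v+16,u-15:u+16]=m[v-15:v+16,u-15:u+16]; ys,xs=np.nonzero(k)
print("blob",len(xs),xs.mean() if len(xs) else 0,ys.mean() if len(xs) else 0, "offset m",(at("scene",xs.mean(),ys.mean(),zb+.026)-e)[:2].round(4) if len(xs) else 0)
for t in("sweet","tube_mouth","pick"): print(t,[(np.round(b["rect"],1).tolist(),round(b["conf"],2)) for b in boxes_of("scene",t)[:3]])
E
python3 chk.py
```

```text
t 13.75 eef [ 0.4727 -0.0646  0.2202] yang 1.159 shift [0.03 0.02 0.02] twist 1.159 w 0.0127 gf 58.5 F [ 0.1  0.2 -3.9]
expect sweet [358.50023648 196.41537886]
blob 89 358.9325842696629 198.2921348314607 offset m [-0.0053  0.0088]
sweet []
tube_mouth [([361.5, 188.5, 57.4, 56.8], 0.72)]
pick [([337.4, 161.4, 6.9, 26.8], 0.67)]
```

Emit:
send_rows(motion="1 0 0 0 0.01; 1 0 0 0 0.03; 1 0 0 0 0.06; 1 0 0 0 0.1; 1 0 0 0 0.14")

```text
clock: 14.45
eef_pos: [0.4728, -0.0646, 0.2203]
tool_rot: [0.274, 0.962, 0.0, 0.0]
ft_force: [-0.2, -0.2, -4.5]
grip_width: 0.0133
grasp_force: 58.5
```

Emit:
send_rows(motion="1 0 0 0 0.045; 1 0 0 0 0.09; 1 0 0 0 0.135; 1 0 0 0 0.18; 1 0 0 0 0.225")

```text
clock: 14.95
eef_pos: [0.4728, -0.0646, 0.2203]
tool_rot: [0.38, 0.925, 0.0, -0.0]
ft_force: [0.9, -0.0, -4.1]
grip_width: 0.0127
grasp_force: 58.5
```

Emit:
send_rows(motion="1 0 0 0 0.045; 1 0 0 0 0.09; 1 0 0 0 0.135; 1 0 0 0 0.18; 1 0 0 0 0.225")

```text
clock: 15.45
eef_pos: [0.4729, -0.0646, 0.2203]
tool_rot: [0.482, 0.876, 0.0, 0.0]
ft_force: [1.3, 0.1, -3.0]
grip_width: 0.013
grasp_force: 58.5
```

```bash
python3 chk.py
```

```text
t 15.45 eef [ 0.4729 -0.0646  0.2203] yang 0.566 shift [ 0.05 -0.01  0.03] twist 0.566 w 0.013 gf 58.5 F [ 1.3  0.1 -3. ]
expect sweet [358.46283839 196.35406367]
blob 61 357.37704918032784 198.4262295081967 offset m [-0.002   0.0118]
sweet [([359.1, 187.1, 58.7, 52.4], 0.62), ([357.4, 198.8, 9.3, 9.8], 0.49)]
tube_mouth [([360.0, 186.6, 58.3, 60.9], 0.7)]
pick []
```

Emit:
send_rows(motion="1 0 0 0 0.045; 1 0 0 0 0.09; 1 0 0 0 0.135; 1 0 0 0 0.18; 1 0 0 0 0.225")

```text
clock: 16.15
eef_pos: [0.4728, -0.0646, 0.2203]
tool_rot: [0.576, 0.817, 0.0, 0.0]
ft_force: [0.3, -0.0, -3.9]
grip_width: 0.0128
grasp_force: 58.5
```

Emit:
send_rows(motion="1 0 0 0 0.045; 1 0 0 0 0.09; 1 0 0 0 0.135; 1 0 0 0 0.175; 1 0 0 0 0.21")

```text
clock: 16.65
eef_pos: [0.4728, -0.0646, 0.2203]
tool_rot: [0.659, 0.752, 0.0, 0.0]
ft_force: [-0.0, 0.3, -4.0]
grip_width: 0.0128
grasp_force: 58.5
```

Emit:
send_rows(motion="1 0 0 0 0.035; 1 0 0 0 0.065; 1 0 0 0 0.09; 1 0 0 0 0.11; 1 0 0 0 0.12")

```text
clock: 17.15
eef_pos: [0.4728, -0.0646, 0.2203]
tool_rot: [0.702, 0.712, 0.0, 0.0]
ft_force: [0.1, 0.2, -3.7]
grip_width: 0.0126
grasp_force: 58.5
```

Emit:
send_rows(motion="1 0 0 0 0; 1 0 0 0 0; 1 0 0 0 0; 1 0 0 0 0; 1 0 0 0 0")

```text
clock: 17.65
eef_pos: [0.4728, -0.0646, 0.2203]
tool_rot: [0.702, 0.712, -0.0, -0.0]
ft_force: [-0.4, -0.7, -3.5]
grip_width: 0.0132
grasp_force: 58.5
```

```bash
cat >> chk.py <<'E'
import cv2
c=e+[0,-.106,0]; 
for n in("scene","top"):
    print(n,"tube mouth expect",px(n,[c[0],c[1],zb+.066]),"pick top",px(n,[c[0],c[1],zb+.14]),"pick at mouth",px(n,[c[0],c[1],zb+.07]))
hsv=cv2.cvtColor(vision.camera("scene"),cv2.COLOR_RGB2HSV); m=cv2.inRange(hsv,(5,90,40),(24,255,255))
u,v=px("scene",[c[0],c[1],zb+.1]).astype(int); w=m[v-25:v+20,u-15:u+15]; ys,xs=np.nonzero(w)
print("pick blob rows",ys.min()+v-25,ys.max()+v-25,"u at top/bottom",xs[ys<ys.min()+3].mean()+u-15,xs[ys>ys.max()-3].mean()+u-15) if len(xs) else print("none")
E
python3 chk.py
```

```text
t 17.65 eef [ 0.4728 -0.0646  0.2203] yang 0.014 shift [ 0.03 -0.03  0.03] twist 0.014 w 0.0132 gf 58.5 F [-0.4 -0.7 -3.5]
expect sweet [358.48048786 196.36708279]
blob 88 358.46590909090907 198.61363636363637 offset m [-0.0051  0.0112]
sweet [([408.2, 205.4, 17.7, 22.7], 0.58)]
tube_mouth [([359.6, 188.6, 56.1, 55.2], 0.85)]
pick [([371.5, 160.4, 5.3, 19.6], 0.6)]
scene tube mouth expect [373.86711828 168.76519725] pick top [375.60844418 145.94261557] pick at mouth [373.95813841 167.56869556]
top tube mouth expect [368.74309804 233.08091493] pick top [371.62113195 230.28122406] pick at mouth [368.89060788 232.93742667]
pick blob rows 148 170 u at top/bottom 371.125 367.8333333333333
```

```bash
cat > fit.py <<'E'
from h import *
from scipy.optimize import differential_evolution as DE
def fit(im,grip,tilt0):
    g=cv2.GaussianBlur(cv2.cvtColor(im,cv2.COLOR_RGB2GRAY).astype(np.float32),(0,0),1.0)
    G=np.hypot(cv2.Sobel(g,-1,1,0),cv2.Sobel(g,-1,0,1)); G=np.minimum(G,np.percentile(G,97))
    t=np.linspace(0,2*np.pi,90); C=np.c_[.086*np.cos(t),.086*np.sin(t),0*t+.024-.125]
    def cost(p):
        P=R.from_rotvec([p[0],p[1],0]).apply(C)+grip+[p[2],p[3],0]
        q=np.array([px("scene",a) for a in P]).astype(np.float32)
        return -cv2.remap(G,q[:,0].reshape(-1,1),q[:,1].reshape(-1,1),cv2.INTER_LINEAR).mean()
    r=DE(cost,[(-.15,.15)]*2+[(-.006,.006)]*2,seed=1,maxiter=25,popsize=10); print(r.x.round(4),r.fun,"level",cost([0,0,0,0]))
import h; _c={n:K(n) for n in("scene","top")}; h.K=lambda n:_c[n]
fit(cv2.imread("pics/scene0.png")[...,::-1].copy(),np.array([.4725,-.0643,.125]),0)
e=bot.get_obs()["eef_pos"]; im=vision.camera("scene"); cv2.imwrite("pics/s9.png",im[...,::-1])
fit(im,e+[0,0,.017],0)
E
python3 fit.py
```

```text
[-0.1487 -0.1294 -0.0058  0.0006] -81.34741973876953 level -76.31364
[ 0.0657 -0.0131  0.0022 -0.0028] -58.409324645996094 level -44.667347
```

```bash
cat > fit2.py <<'E'
from h import *
import h; _c={n:K(n) for n in("scene","top")}; h.K=lambda n:_c[n]
from scipy.optimize import minimize
def scan(im,grip,yaw):
    g=cv2.GaussianBlur(cv2.cvtColor(im,cv2.COLOR_RGB2GRAY).astype(np.float32),(0,0),.8)
    G=np.hypot(cv2.Sobel(g,-1,1,0),cv2.Sobel(g,-1,0,1)); G=np.minimum(G,np.percentile(G,96))
    t=np.linspace(0,2*np.pi,90); rim=np.c_[.086*np.cos(t),.086*np.sin(t),0*t+.024]
    z=np.linspace(.012,.066,30); 
    out=[]
    for a in np.arange(-.12,.121,.02):
        best=(-1,)
        Q=R.from_euler("z",yaw)*R.from_rotvec([0,a,0])   # +a: tube end drops
        s=Q.inv().apply(np.array([.878,.478,0])); s[2]=0; s/=np.linalg.norm(s) # silhouette dir of tube
        tube=np.r_[[[.106,0,k]+.013*s for k in z],[[.106,0,k]-.013*s for k in z]]
        C=np.r_[rim,tube]-[0,0,.125]
        q0=np.array([px("scene",p) for p in Q.apply(C)+grip])
        for du in np.arange(-2,2.1,.5):
            for dv in np.arange(-2,2.1,.5):
                q=(q0+[du,dv]).astype(np.float32)
                w=cv2.remap(G,q[:,:1].copy(),q[:,1:].copy(),cv2.INTER_LINEAR)[:,0]
                c=w[:90].mean()+.5*w[90:].mean()
                if c>best[0]: best=(c,du,dv)
        out.append((round(a,2),round(float(best[0]),1))+best[1:])
    for o in out: print(*o)
scan(cv2.imread("pics/scene0.png")[...,::-1].copy(),np.array([.4725,-.0643,.125]),-.412)
print()
e=bot.get_obs()["eef_pos"]
scan(cv2.imread("pics/s9.png")[...,::-1].copy(),e+[0,0,.017],-1.557)
E
python3 fit2.py
```

```text
-0.12 125.6 2.0 0.5
-0.1 127.2 2.0 0.5
-0.08 128.9 1.5 0.0
-0.06 130.6 1.5 0.0
-0.04 133.2 1.0 0.0
-0.02 134.2 0.5 0.0
0.0 134.5 0.0 0.0
0.02 133.8 -0.5 0.0
0.04 131.6 -1.0 0.0
0.06 129.9 -1.0 0.0
0.08 128.3 -1.0 0.0
0.1 126.5 -1.5 0.0
0.12 123.0 -2.0 0.0

-0.12 85.2 -2.0 2.0
-0.1 92.4 -2.0 2.0
-0.08 99.5 -2.0 2.0
-0.06 104.0 -2.0 1.5
-0.04 106.4 -2.0 1.0
-0.02 107.6 -1.5 0.5
0.0 110.5 -1.5 1.5
0.02 113.6 -1.0 1.0
0.04 113.7 -0.5 0.5
0.06 117.0 -0.5 -0.5
0.08 116.8 0.0 -0.5
0.1 113.6 0.5 -1.0
0.12 108.6 1.0 -1.5
```

Emit:
send_rows(motion="1 0 0 0 0.014; 1 0 0 0 0.014; 1 0 0 0 0.014; 1 0 0 0 0.014; 1 0 0 0 0.014")

```text
clock: 18.45
eef_pos: [0.4728, -0.0646, 0.2203]
tool_rot: [0.707, 0.707, 0.0, 0.0]
ft_force: [-0.7, -0.2, -3.0]
grip_width: 0.0128
grasp_force: 58.6
```

Emit:
send_rows(motion="1 0 0 0 0; 1 0 0 0 0; 1 0 0 0 0; 1 0 0 0 0; 1 0 0 0 0")

```text
clock: 18.95
eef_pos: [0.4728, -0.0646, 0.2203]
tool_rot: [0.707, 0.707, 0.0, 0.0]
ft_force: [-0.4, 0.3, -3.0]
grip_width: 0.0131
grasp_force: 58.6
```

Emit:
send_rows(motion="1 0 0 0 0; 1 0 0 0 0; 1 0 0 0 0; 1 0 0 0 0; 1 0 0 0 0")

```text
clock: 19.45
eef_pos: [0.4728, -0.0646, 0.2203]
tool_rot: [0.707, 0.707, -0.0, 0.0]
ft_force: [0.3, -0.6, -3.5]
grip_width: 0.0127
grasp_force: 58.6
```

```bash
sed -i 's/^scan(cv2.imread("pics\/scene0.*$//; s/^scan(cv2.imread("pics\/s9.*$/scan(vision.camera("scene"),e+[0,0,.017],-1.571); print(bot.get_obs()["ft_torque"],bot.get_obs()["ft_force"],bot.get_obs()["clock"])/' fit2.py; python3 fit2.py
```

```text
-0.12 84.1 -2.0 2.0
-0.1 90.6 -2.0 2.0
-0.08 98.1 -2.0 2.0
-0.06 103.9 -2.0 1.5
-0.04 107.3 -2.0 1.0
-0.02 108.7 -1.5 0.5
0.0 111.7 -1.5 1.5
0.02 113.3 -1.0 1.0
0.04 114.9 -1.0 0.0
0.06 117.8 0.0 -0.5
0.08 118.4 0.0 -0.5
0.1 115.6 0.5 -1.0
0.12 109.9 1.0 -1.5
[ 0.03642079 -0.01116099  0.05469634] [ 0.15788059  0.27849641 -4.27163164] 19.5
```

```bash
cat > fit3.py <<'E'
from h import *
import h; _c={n:K(n) for n in("scene","top")}; h.K=lambda n:_c[n]
from scipy.optimize import differential_evolution as DE
t=np.linspace(0,2*np.pi,90); rim=np.c_[.086*np.cos(t),.086*np.sin(t),0*t+.024]; z=np.linspace(.012,.066,30)
def fit(im,grip,yaw,wt,sg):
    g=cv2.GaussianBlur(cv2.cvtColor(im,cv2.COLOR_RGB2GRAY).astype(np.float32),(0,0),sg)
    G=np.hypot(cv2.Sobel(g,-1,1,0),cv2.Sobel(g,-1,0,1)); G=np.minimum(G,np.percentile(G,96))
    def cost(p):
        Q=R.from_euler("z",yaw+p[2])*R.from_rotvec([p[1],p[0],0])
        s=Q.inv().apply([.878,.478,0]); s[2]=0; s/=np.linalg.norm(s)
        tube=np.r_[[[.106,0,k]+.013*s for k in z],[[.106,0,k]-.013*s for k in z]]
        q=np.array([px("scene",a) for a in Q.apply(np.r_[rim,tube]-[0,0,.125])+grip])+p[3:5]
        q=q.astype(np.float32); w=cv2.remap(G,q[:,:1].copy(),q[:,1:].copy(),cv2.INTER_LINEAR)[:,0]
        return -(w[:90].mean()+wt*w[90:].mean())
    r=DE(cost,[(-.15,.15),(-.1,.1),(-.08,.08),(-.7,.7),(-.7,.7)],seed=2,maxiter=25,popsize=8); print(wt,sg,r.x.round(3),round(r.fun,1),flush=True)
im0=cv2.imread("pics/scene0.png")[...,::-1].copy(); im=vision.camera("scene"); e=bot.get_obs()["eef_pos"]
for wt,sg in((.5,.8),(1,1.2)):
    fit(im0,np.array([.4725,-.0643,.125]),-.412,wt,sg); fit(im,e+[0,0,.017],-1.571,wt,sg)
E
timeout 300 python3 fit3.py
```

```text
0.5 0.8 [-0.141 -0.086 -0.017  0.67   0.515] -138.3
0.5 0.8 [ 0.069  0.01  -0.014 -0.017 -0.492] -121.1
1 1.2 [ 0.035  0.054 -0.016  0.166  0.16 ] -147.3
1 1.2 [ 0.065  0.018 -0.028 -0.224 -0.577] -125.8
```

Emit:
send_rows(motion="1 0 0 0.5 0; 1 0 0 1.2 0; 1 0 0 2.1 0; 1 0 0 3 0; 1 0 0 3.9 0")

```text
clock: 20.05
eef_pos: [0.4725, -0.0646, 0.1801]
tool_rot: [0.707, 0.707, -0.0, -0.0]
ft_force: [0.1, 1.1, -3.5]
grip_width: 0.0127
grasp_force: 58.6
```

Emit:
send_rows(motion="1 0 0 0.9 0; 1 0 0 1.8 0; 1 0 0 2.7 0; 1 0 0 3.5 0; 1 0 0 4.2 0")

```text
clock: 20.55
eef_pos: [0.4727, -0.0646, 0.1385]
tool_rot: [0.707, 0.707, -0.0, -0.0]
ft_force: [0.7, 0.3, -3.5]
grip_width: 0.013
grasp_force: 58.5
```

Emit:
send_rows(motion="1 0 0 0.6 0; 1 0 0 1.1 0; 1 0 0 1.5 0; 1 0 0 1.8 0; 1 0 0 2 0")

```text
clock: 21.05
eef_pos: [0.4729, -0.0646, 0.1192]
tool_rot: [0.707, 0.707, 0.0, 0.0]
ft_force: [-0.0, 0.4, -3.5]
grip_width: 0.0129
grasp_force: 58.5
```

Emit:
send_rows(motion="1 0 0 0.15 0; 1 0 0 0.3 0; 1 0 0 0.4 0; 1 0 0 0.5 0; 1 0 0 0.5 0")

```text
clock: 21.55
eef_pos: [0.4728, -0.0646, 0.1142]
tool_rot: [0.707, 0.707, -0.0, -0.0]
ft_force: [-0.5, -0.3, -3.1]
grip_width: 0.0127
grasp_force: 58.5
```

Emit:
send_rows(motion="1 0 0 0.1 0; 1 0 0 0.2 0; 1 0 0 0.2 0")

```text
clock: 21.85
eef_pos: [0.4727, -0.0646, 0.1121]
tool_rot: [0.707, 0.707, -0.0, -0.0]
ft_force: [0.2, 0.3, -4.6]
grip_width: 0.0134
grasp_force: 58.5
```

Emit:
send_rows(motion="1 0 0 0.1 0; 1 0 0 0.2 0; 1 0 0 0.2 0")

```text
clock: 22.15
eef_pos: [0.4727, -0.0646, 0.1101]
tool_rot: [0.707, 0.707, -0.0, -0.0]
ft_force: [-1.2, -1.5, -3.8]
grip_width: 0.013
grasp_force: 58.5
```

Emit:
send_rows(motion="1 0 0 0.1 0; 1 0 0 0.15 0; 1 0 0 0.15 0")

```text
clock: 22.45
eef_pos: [0.4728, -0.0646, 0.1087]
tool_rot: [0.707, 0.707, -0.0, -0.0]
ft_force: [0.3, 0.6, -3.5]
grip_width: 0.0129
grasp_force: 58.6
```

Emit:
send_rows(motion="1 0 0 0.1 0; 1 0 0 0.15 0; 1 0 0 0.15 0")

```text
clock: 22.75
eef_pos: [0.4731, -0.0645, 0.1081]
tool_rot: [0.707, 0.707, 0.0, 0.0]
ft_force: [-1.9, 1.6, 5.2]
grip_width: 0.013
grasp_force: 59.7
```

Emit:
send_rows(motion="1 0 0 0.1 0; 1 0 0 0.15 0; 1 0 0 0.15 0")

```text
clock: 23.05
eef_pos: [0.4733, -0.0644, 0.108]
tool_rot: [0.707, 0.707, 0.001, 0.001]
ft_force: [-5.2, 2.6, 16.0]
grip_width: 0.0129
grasp_force: 61.1
```

```bash
python3 fit2.py
```

```text
-0.12 130.7 -2.0 0.5
-0.1 131.1 -2.0 0.5
-0.08 132.5 -1.5 0.5
-0.06 135.3 -1.5 0.0
-0.04 138.6 -1.0 0.5
-0.02 140.8 -0.5 0.0
0.0 142.4 -0.5 0.0
0.02 143.4 -0.5 0.5
0.04 148.2 -0.5 0.5
0.06 150.8 0.0 0.0
0.08 149.0 0.5 0.0
0.1 144.4 0.5 -0.5
0.12 139.9 1.0 -0.5
[ 0.40966607  1.17475149 -0.04842227] [-5.25084394  2.00970572 14.49914543] 23.1
```

Emit:
send_rows(motion="1 0 0 -0.1 0; 1 0 0 -0.2 0; 0.6 0 0 -0.2 0; 0.3 0 0 -0.2 0; 0.3 0 0 -0.2 0")

```text
clock: 23.6
eef_pos: [0.473, -0.0648, 0.1077]
tool_rot: [0.707, 0.707, -0.0, 0.0]
ft_force: [-0.1, 0.3, 0.7]
grip_width: 0.0296
grasp_force: 0.0
```

```bash
sed -i 's/e+\[0,0,.017\]/np.array([.4728,-.0646,.125])/' fit2.py; python3 fit2.py; python3 -c "
from h import *
go((.4728,-.0646,.106),0)"
```

```text
-0.12 131.2 -1.5 0.0
-0.1 131.3 -1.5 0.5
-0.08 134.9 -1.0 0.0
-0.06 140.4 -1.0 0.5
-0.04 143.7 -1.0 0.5
-0.02 147.6 -0.5 0.0
0.0 149.9 -0.5 0.0
0.02 150.8 -0.5 0.5
0.04 155.3 0.0 0.0
0.06 158.3 0.0 0.0
0.08 155.2 0.0 -0.5
0.1 152.6 0.5 -0.5
0.12 145.2 1.0 -0.5
[ 0.0502655   0.03056924 -0.03616347] [ 0.22281955  0.06400421 -0.30905221] 23.65
t 23.65 eef [ 0.4729 -0.0648  0.1076] yang -0.0 shift [ 0.02 -0.01  0.16] twist -0.0 w 0.0298 gf 0.0 F [ 0.2  0.1 -0.3]
```

Emit:
send_rows(motion="0.3 -0.3 0 0.1 0; 0.3 -0.5 0 0.2 0; 0.5 -0.5 0 0.2 0; 0.6 -0.5 0 0.2 0; 0.65 -0.5 0 0.2 0")

```text
clock: 24.15
eef_pos: [0.4728, -0.0697, 0.1058]
tool_rot: [0.707, 0.707, 0.0, -0.0]
ft_force: [-0.7, -0.7, 0.1]
grip_width: 0.0151
grasp_force: 0.0
```

Emit:
send_rows(motion="0.75 0 0 0 0; 1 0 0 0 0; 1 0 0 0 0; 1 0 0 0 0; 1 0 0 0 0")

```text
clock: 24.65
eef_pos: [0.473, -0.0696, 0.1059]
tool_rot: [0.707, 0.707, 0.0, 0.0]
ft_force: [-0.2, 0.2, 0.6]
grip_width: 0.0131
grasp_force: 58.7
```

Emit:
send_rows(motion="1 0 0 -0.1 0; 1 0 0 -0.3 0; 1 0 0 -0.6 0; 1 0 0 -1.1 0; 1 0 0 -1.8 0")

```text
clock: 25.15
eef_pos: [0.4724, -0.0696, 0.1239]
tool_rot: [0.707, 0.707, -0.0, -0.0]
ft_force: [-0.4, 0.4, -3.7]
grip_width: 0.0129
grasp_force: 58.4
```

Emit:
send_rows(motion="1 0 0 -0.8 0; 1 0 0 -1.7 0; 1 0 0 -2.6 0; 1 0 0 -3.5 0; 1 0 0 -4.4 0")

```text
clock: 25.65
eef_pos: [0.4729, -0.0696, 0.1688]
tool_rot: [0.707, 0.707, 0.0, 0.0]
ft_force: [-0.1, 0.3, -4.1]
grip_width: 0.013
grasp_force: 58.4
```

Emit:
send_rows(motion="1 0 0 -0.9 0; 1 0 0 -1.8 0; 1 0 0 -2.7 0; 1 0 0 -3.5 0; 1 0 0 -4.2 0")

```text
clock: 26.15
eef_pos: [0.4729, -0.0696, 0.2106]
tool_rot: [0.707, 0.707, 0.0, 0.0]
ft_force: [0.6, 0.6, -3.6]
grip_width: 0.0129
grasp_force: 58.5
```

Emit:
send_rows(motion="1 0 0 -0.5 0; 1 0 0 -0.9 0; 1 0 0 -1.1 0; 1 0 0 -1.2 0; 1 0 0 -1.2 0")

```text
clock: 26.65
eef_pos: [0.4727, -0.0696, 0.2217]
tool_rot: [0.707, 0.707, -0.0, -0.0]
ft_force: [0.8, 0.8, -3.8]
grip_width: 0.0128
grasp_force: 58.5
```

Emit:
send_rows(motion="1 0 0 0 0; 1 0 0 0 0; 1 0 0 0 0; 1 0 0 0 0; 1 0 0 0 0")

```text
clock: 27.15
eef_pos: [0.4728, -0.0696, 0.2218]
tool_rot: [0.707, 0.707, -0.0, -0.0]
ft_force: [0.6, 0.3, -3.8]
grip_width: 0.0131
grasp_force: 58.5
```

```bash
sed -i 's/^scan(.*/e=bot.get_obs()["eef_pos"]+[0,.005,.017]; scan(vision.camera("scene"),e,-1.571)/' fit2.py; python3 fit2.py; python3 chk.py
```

```text
-0.12 86.9 -2.0 2.0
-0.1 94.7 -2.0 2.0
-0.08 100.9 -2.0 2.0
-0.06 104.5 -2.0 1.0
-0.04 108.3 -2.0 0.5
-0.02 110.1 -1.5 -0.5
0.0 111.5 -1.5 0.5
0.02 114.7 -1.5 0.0
0.04 115.2 -1.0 -0.5
0.06 117.2 0.0 -1.0
0.08 117.0 0.0 -1.0
0.1 115.7 0.5 -1.5
0.12 109.4 0.5 -1.5
t 27.2 eef [ 0.4728 -0.0696  0.2218] yang 0.0 shift [ 0.53 -0.03  0.18] twist 0.0 w 0.0131 gf 58.5 F [-0.3  0.6 -3.3]
expect sweet [359.22781751 195.13581025]
blob 88 358.5 197.5 offset m [-0.0036  0.0129]
sweet [([359.5, 198.2, 15.7, 11.5], 0.66)]
tube_mouth [([359.6, 187.3, 59.0, 58.2], 0.59)]
pick []
scene tube mouth expect [374.54796683 167.64938284] pick top [376.30806363 144.84236067] pick at mouth [374.6399733 166.4536331]
top tube mouth expect [370.57061857 233.07240662] pick top [373.55747555 230.2691159 ] pick at mouth [370.72369763 232.92874198]
pick blob rows 147 169 u at top/bottom 372.0 370.77777777777777
```

```bash
python3 -c "
from h import *
print(workorder.job_done())"
```

```text
the job is handed in; nothing more can be done
None
```

The job is handed in; I did not get a verdict back. The pick stands in the dish's tube, and the dish is held level and at rest about 11 cm above where it stood. The tube points right (-y), and the sweet still looks centred in the camera check. I set the dish down once after turning it to check it was level, then gripped it again 5 mm nearer the tube and lifted it back.

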